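# Raise the load-shedding lamp to its second stop and hold it

## Robot

A 6-joint arm with a two-finger parallel gripper is mounted at the origin on the work surface. World frame = base frame: x ahead of the robot, y to its left, z up, the work surface at z = 0. Lengths are in m, angles in rad, forces in N, time in s.
With the tool pointing down it reaches from about 0.35 to 0.85 m from the base axis. Payload 8.1 kg.
Tool frame: the origin (TCP) lies between the finger pads; the fingertips stand 11 mm ahead of it and the grasp point (between the pads) lies 8 mm behind it; z points along the fingers, y is the direction in which the jaws open and shut (so a half turn about z gives the same grasp; the last joint's range is limited). The gripper opens to 93 mm and grips with 3 to 60 N. Pads are 15 mm wide; open, the fingers measure 128 mm over their backs; the gripper's body (75 mm by 188 mm) begins 65 mm behind the grasp point.
Start: joints at [1.113, 0.13, 1.488, -0, 1.523, -0.085], TCP at [0.219, 0.559, 0.23] pointing down, gripper open.
Joint ranges: [-2.96, 2.96], [-0.89, 2.26], [0.02, 2.5], [-1.34, 4.48], [0, 2.73], [-2.66, 2.66]. Speed limits (rad/s): [2.39, 2.39, 2.79, 3.14, 3.14, 3.14].

## Interface

Orientations are given as a unit quaternion [w, x, y, z].
In Python, from rig import r gives the robot as it stands.
- The arm moves only by the tool apply_moves, never from a script. Its argument "targets" is one flat list of numbers, 5 for each row, row after row: the shift along the tool's x, y, z in m, then the turn about the tool's z in degrees, then the opening, from 0 (shut) to 1 (fully open). A call has 1 to 12 rows; each row shifts and turns the commanded pose from where the row before left it, along the tool's axes as they then stand; what a row does not reach is not made up. A row lasts 1/10 s, in which the tool goes at most 50 mm and 8.59 degrees, less where a joint would pass 70% of its speed; a pose out of reach is approached as far as the arm can. A call is refused whole if a number of a shift passes 0.05 or a number of a turn 8.59, either way. A call with a gripper value outside its range is refused whole. The fingers move at their own pace and stop on an object; "force" is the grip in N (left out, the last holds). Time passes only in rows, so rows that do not move let the fingers close. It gives the time, the measured TCP pose, the force and the opening at its end, in the units of the state.
- r.get_obs(): the state, without advancing time (a new reading comes with each control period).
- r.grab_frame(name): name is "side" or "top"; returns the picture (384x512x3 uint8, red, green, blue); there is no depth.
- r.camera_info(name): a dict with "K" (3x3 intrinsics, pixels), "pose" (4x4, takes a point from camera to world coordinates). Camera axes: x right, y down, z forward; pixel columns grow to the right and rows downward; lengths in m; the calibration is good to about 2 mm. A picture is of the moment at which its call begins. camera_info takes no time and is no camera call.
- r.sign_off(): hands the job in, once; it reports no verdict.
Trained networks look in the newest picture that a camera, given by its name, has taken for a name from the list of things; names that differ only in an ending like _2 or _b are one class to them, and where a whole thing is asked for, a point or a joint stands for the part that bears it (a point fixed in the world has none). Each returns a list of dicts, best first, with "score" (0 to 1); they miss things now and then, are a little off and sometimes report something else, mostly with a low value. They report only what shows in the picture. A call takes as long as a camera call. They do not tell look-alikes from the thing itself.
- r.look_for(name, camera): "centre" ([x, y, z] in m, in world coordinates, good to about 4 mm: the middle of the surface that is visible of it).
- r.cut_out(name, camera): "pixels" (384x512 bool, what is visible of it).
The state is a dict: "time": time; "joints": joint angles; "qvel": joint speeds; "effort": joint torques, N m; "ee_pos": TCP position; "tool_rot": TCP orientation; "force": force on the tool from outside, world axes, zero at the start; "ft_torque": the same for the moment, N m; "grip_width": opening from 0.0 (shut) to 1.0 (fully open).
Only numpy, scipy, OpenCV 4.12 (cv2) and the standard library are available. Lean on these libraries where they do the work, as an engineer would, in place of code of your own. Each camera call takes 0.05 s, during which the arm holds its last target. There are 200 camera calls.

## Task

The power is about to go: raise the rechargeable lamp to its full height. Pinch the black grip on top of its head so that the orange catch button is pressed in, draw the head straight up past the first stop to the second, and finish still holding it fully up, because the worn mast sinks back if it is let go. Leave the crockery and cutlery around it where they are.

Things in the scene. Friction and masses are not known exactly. Their poses are not given: they have to be found in the camera images.
- lamp: The lamp: heavy blue round base, 132 mm across and 22 mm high, fixed to the table, with an upright grey tube; on it rides a white drum-shaped lamp head (96 mm across, its top 120 mm above the table when down) with a black grip block on top. Origin: on the table at the centre of the base; z is up along the mast; the catch button lies towards its own +y. It may stand at any yaw.
- lamp_grip (a point): Centre line of the black grip block on the lamp head, at the height of the middle of the orange button, 150 mm above the table when the head is down. The block measures 30 mm (own x) by 36 mm (own y) and reaches 22 mm above and 30 mm below this point, where the drum begins. The button lies on its +y face: take it with the fingers closing along own y, one on the button, one on the -y face. It rises with the head; axes as the lamp's.
- lamp_button_face (a point): Centre of the outer face of the orange catch button (18 mm wide, 28 mm high), on the +y side of the grip: 30 mm from the grip's centre when out, 20 mm when fully in.
- lamp_button (a joint): Travel of the catch button into the grip, 0 (out) to 0.010 m (fully in, 2 mm still proud of the block). Sprung: 2.5 N to start it, 7.5 N fully in. The mast is locked down unless it is at least 4 mm in (about 1.5 mm of play); once the head has risen 20 mm the catch no longer matters. If the head drops back with the button out it lands on the catch about 12 mm up, until the button is pressed again.
- lamp_head (a joint): How far the inner mast, with the head, is out of the middle section: 0 (down) to 0.055 m (first stop). It slides first; about 4 N lifts it and it sinks if let go.
- lamp_mid (a joint): How far the middle section is out of the outer tube: 0 (down) to 0.055 m. It follows once the first stop is reached, with about 6 N; its end is the second stop, where the head is 110 mm higher than when down.
- cup: Bystander: orange plastic cup, 76 mm across, 85 mm high; origin at the centre of its underside.
- tumbler: Bystander: glass tumbler, 68 mm across, 100 mm high; origin at the centre of its underside.
- eggcup: Bystander: white ceramic egg cup, 50 mm across, 60 mm high; origin at the centre of its underside.
- salt: Bystander: glass salt jar with a white cap, 44 mm across, 85 mm high; origin at the centre of its underside.
- mug: Bystander: blue mug, 82 mm across, 92 mm high; origin at the centre of its underside.
- fork: Bystander: steel fork, 213 mm long, 4 mm thick, lying flat; tines to its own +x; origin at its underside near the middle.
Things that resemble listed ones, but are neither listed nor needed, are in the scene too. Of the things shaped like the lamp, the blue one is meant.

How it is judged:
On the way, in this order (a step that is already met when the one before it is completed fails the run):
1. the catch button is pressed in far enough to free the mast (4 mm) while the mast is still down (value of joint lamp_button above 0.004 m and value of joint lamp_head below 0.01 m and value of joint lamp_mid below 0.005 m), for 0.1 s.
2. both sections are drawn out to within 6 mm of their stops (value of joint each of lamp_head, lamp_mid above 0.049 m), for 0.2 s.
At the end, for the whole second after the job is handed in: The lamp is held by the fingers (more than 2 N) with both mast sections within 6 mm of their stops, its grip at least 248 mm above the table and at rest; each bystander is within 30 mm of where it stood, and upright things are upright (tilt under 0.35 rad) (all of step 2 and height (world z) of lamp_grip above 0.248 m and contact force between the fingers and lamp above 2 N and velocity of joint lamp_head between -0.02 and 0.02 m/s and velocity of joint lamp_mid between -0.02 and 0.02 m/s and distance of each of cup, tumbler, eggcup, salt, mug, fork from where it was at the start of the episode below 0.03 m and angle between each of cup, tumbler, eggcup, salt, mug's own z axis and vertical below 0.35 rad); the arm keeps its last pose, push and grip.
It fails at once if a bystander is pushed more than 30 mm or tipped over (distance of any of cup, tumbler, eggcup, salt, mug, fork from where it was at the start of the episode above 0.03 m or angle between any of cup, tumbler, eggcup, salt, mug's own z axis and vertical above 0.35 rad).
It also fails if it takes over 32 s, if anything falls off the work surface, if the arm or the gripper's body presses on something with over 40 N, if the wrist force passes 120 N, or if a joint passes its speed limit or range.

## Working session

There is one attempt and no reset: what is moved stays moved. The work goes in short steps, Python scripts to look and compute and a tool call to move; the robot and the scene stay as the last step left them, time stands still between calls to the robot, and variables do not carry over. Pictures are saved under pics/ and viewed, about 8 in all and at most 12, crops included, and the job is handed in when it is done.

Besides the shell and the picture viewer there is one more tool, called as name(argument=value, ...) on one line, values as JSON. apply_moves: Moves the arm, as the interface text tells. Its arguments: {"type":"object","properties":{"targets":{"type":"array"},"force":{"type":"number"}},"required":["targets"]}

```bash
mkdir -p pics; cat > h.py <<'E'
from rig import r
import numpy as np, cv2
def proj(cam,p):
    c=r.camera_info(cam);K=np.array(c["K"]);T=np.linalg.inv(np.array(c["pose"]))
    q=K@(T[:3,:3]@np.asarray(p,float)+T[:3,3]);return q[:2]/q[2]
def ray(cam,uv):
    c=r.camera_info(cam);K=np.array(c["K"]);P=np.array(c["pose"])
    d=P[:3,:3]@np.linalg.inv(K)@[uv[0],uv[1],1];return P[:3,3],d/np.linalg.norm(d)
def atz(cam,uv,z):
    o,d=ray(cam,uv);return o+d*(z-o[2])/d[2]
def tri(u1,u2):
    o1,d1=ray("side",u1);o2,d2=ray("top",u2)
    t=np.linalg.lstsq(np.c_[d1,-d2],o2-o1,rcond=None)[0]
    a,b=o1+t[0]*d1,o2+t[1]*d2;return (a+b)/2,np.linalg.norm(a-b)
E
python3 - <<'E'
from h import *
ims={}
for c in("side","top"):
    im=r.grab_frame(c);cv2.imwrite(f"pics/{c}0.png",im[...,::-1]);np.save(c+".npy",im)
    print(c,np.round(r.camera_info(c)["pose"],3).tolist(),np.round(r.camera_info(c)["K"],0).tolist())
    for n in("lamp","lamp_grip","lamp_button_face","cup","tumbler","eggcup","salt","mug","fork"):
        for d in r.look_for(n,c):
            if d["score"]>.2: print(n,round(d["score"],2),np.round(d["centre"],3),np.round(proj(c,d["centre"])))
E
```

```text
side [[0.996, -0.056, 0.069, 0.469], [-0.088, -0.719, 0.689, -0.891], [0.011, -0.692, -0.722, 1.043], [0.0, 0.0, 0.0, 1.0]] [[499.0, 0.0, 255.0], [0.0, 499.0, 201.0], [0.0, 0.0, 1.0]]
lamp 0.97 [0.538 0.024 0.03 ] [247. 215.]
lamp 0.96 [ 0.332 -0.18   0.034] [168. 282.]
lamp 0.84 [ 0.562 -0.192  0.026] [264. 281.]
lamp 0.69 [0.344 0.107 0.033] [176. 197.]
lamp_grip 0.94 [0.538 0.023 0.118] [247. 193.]
lamp_grip 0.71 [ 0.562 -0.193  0.116] [264. 259.]
lamp_grip 0.67 [ 0.329 -0.175  0.126] [163. 257.]
lamp_button_face 0.46 [0.327 0.107 0.158] [165. 164.]
lamp_button_face 0.33 [0.458 0.282 0.04 ] [214. 153.]
lamp_button_face 0.28 [0.537 0.027 0.117] [246. 192.]
cup 0.71 [0.624 0.282 0.057] [269. 146.]
tumbler 0.81 [ 0.452 -0.297  0.066] [220. 313.]
tumbler 0.72 [0.458 0.277 0.043] [214. 153.]
eggcup 0.6 [0.459 0.277 0.041] [215. 153.]
eggcup 0.29 [0.537 0.025 0.119] [247. 192.]
salt 0.98 [ 0.589 -0.344  0.06 ] [283. 329.]
salt 0.73 [ 0.453 -0.3    0.068] [220. 314.]
salt 0.32 [0.534 0.025 0.118] [246. 193.]
mug 0.89 [0.774 0.075 0.057] [330. 191.]
mug 0.56 [0.521 0.024 0.155] [240. 183.
[... 258 characters left out ...]
 [320. 273.]
lamp 0.65 [ 0.554 -0.16   0.123] [321. 183.]
lamp 0.64 [0.356 0.113 0.116] [213. 267.]
lamp 0.63 [0.526 0.041 0.119] [241. 197.]
lamp_grip 0.9 [0.345 0.12  0.123] [210. 272.]
lamp_grip 0.58 [ 0.562 -0.168  0.122] [324. 180.]
lamp_grip 0.55 [ 0.331 -0.149  0.124] [322. 275.]
lamp_button_face 0.53 [0.325 0.113 0.165] [211. 283.]
lamp_button_face 0.4 [0.515 0.033 0.162] [244. 200.]
cup 0.7 [0.628 0.32  0.046] [137. 165.]
tumbler 0.68 [ 0.451 -0.308  0.054] [376. 224.]
eggcup 0.71 [0.788 0.091 0.044] [221. 105.]
eggcup 0.59 [0.46  0.288 0.041] [150. 228.]
salt 0.77 [ 0.592 -0.31   0.083] [377. 169.]
mug 0.93 [0.786 0.094 0.045] [220. 106.]
fork 0.6 [ 0.394 -0.029  0.003] [269. 249.]
```

View pics/side0.png

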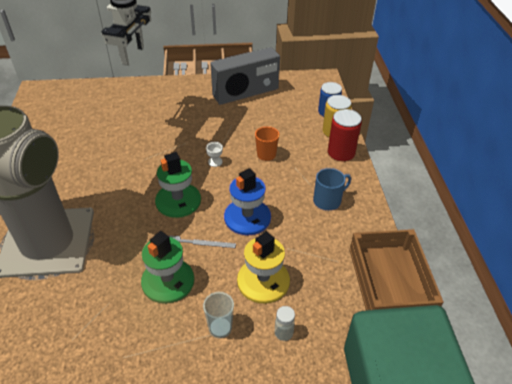

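View pics/top0.png

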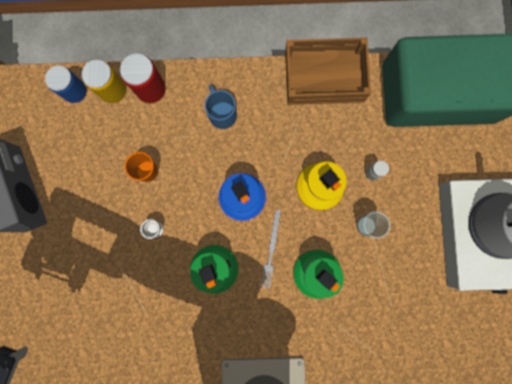

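The two pictures show four lamp shapes. Their grips, in side / top pixels:
- blue: (247,180) / (240,190)
- yellow: (264,245) / (329,180)
- green: (172,165) / (209,273)
- green: (160,245) / (327,278)

The blue one matches the description. Next I'll check it in a close crop and measure it.

```bash
python3 - <<'E'
from h import *
out=[];C={}
for c,(x,y,w,h) in {"side":(215,160,64,80),"top":(210,160,64,80)}.items():
    im=np.load(c+".npy")[y:y+h,x:x+w]
    hsv=cv2.cvtColor(im,cv2.COLOR_RGB2HSV).astype(int);H,S,V=hsv[...,0],hsv[...,1],hsv[...,2]
    yy,xx=np.mgrid[:h,:w]
    disc=np.hypot(xx+x-(245 if c=="side" else 241),yy+y-(190 if c=="side" else 195))<(25 if c=="side" else 20)
    for n,m in (("orange",(H<14)&(S>190)&(V>120)&disc),("black",(V<50)&(S<160)&disc),("blue",(H>100)&(H<125)&(S>150)&(V>60))):
        p=np.c_[xx[m]+x,yy[m]+y];C[c,n]=p.mean(0);print(c,n,len(p),p.mean(0).round(1),p.min(0),p.max(0))
    out.append(cv2.resize(im,None,fx=6,fy=6,interpolation=cv2.INTER_CUBIC))
cv2.imwrite("pics/crop.png",np.hstack(out)[...,::-1])
print("button",tri(C["side","orange"],C["top","orange"]))
print(r.look_for and np.round(r.get_obs()["tool_rot"],3))
E
```

```text
side orange 41 [239.1 180.9] [237 177] [242 187]
side black 235 [248.2 179.8] [240 169] [255 191]
side blue 1385 [247.1 210.7] [225 178] [269 234]
top orange 11 [245.  197.5] [241 195] [247 201]
top black 120 [239.2 189.6] [233 183] [247 197]
top blue 1395 [241.8 197.2] [219 174] [264 219]
button (array([0.51972651, 0.02928168, 0.15793049]), np.float64(0.002482331055928524))
[-0.     0.185  0.983 -0.   ]
```

View pics/crop.png

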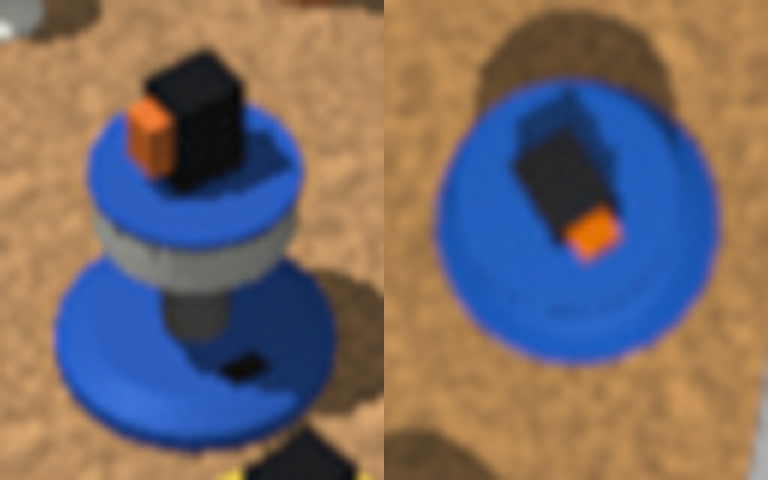

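The crop confirms it: blue base and top, black block with the orange button at crop (150,138) in the side view and (593,235) in the top view. I'll fit the pose from the block corners.

```bash
python3 - <<'E'
from h import *
from scipy.optimize import least_squares
a,b=.015,.018
P=[("top",(513,163),(a,-b,.172)),("top",(563,130),(-a,-b,.172)),("top",(620,212),(-a,b,.172)),("top",(563,245),(a,b,.172)),("top",(593,236),(0,.024,.164)),
("side",(147,82),(a,b,.172)),("side",(207,50),(a,-b,.172)),("side",(243,90),(-a,-b,.172)),("side",(182,192),(-a,b,.12)),("side",(243,165),(-a,-b,.12)),("side",(150,138),(0,.027,.151))]
off={"side":(215,160,0),"top":(210,160,384)}
def f(p):
    c,s=np.cos(p[2]),np.sin(p[2]);e=[]
    for cam,uv,l in P:
        x,y,o=off[cam];t=np.array([(uv[0]-o)/6-.42+x,uv[1]/6-.42+y])
        e+=list(proj(cam,[p[0]+c*l[0]-s*l[1],p[1]+s*l[0]+c*l[1],l[2]+p[3]])-t)
    return np.array(e)
s=least_squares(f,[.53,.03,2.08,0],loss="soft_l1");p=s.x
print(p.round(4),np.degrees(p[2]).round(1));print(f(p).reshape(-1,2).round(1).tolist())
# base circle fit check: blue contour of the base from below
th=np.linspace(0,2*np.pi,90)
for c in off:
    im=np.load(c+".npy").copy()
    for z,R in((0,.066),(.12,.048)):
        q=np.array([proj(c,[p[0]+R*np.cos(t),p[1]+R*np.sin(t),z]) for t in th])
        print(c,z,q.min(0).round(1),q.max(0).round(1))
from scipy.spatial.transform import Rotation as Ro
o=r.get_obs();w=o["tool_rot"];R=Ro.from_quat([w[1],w[2],w[3],w[0]]).as_matrix()
print(R.round(3).tolist(),o["ee_pos"],o["joints"]);ty=np.degrees(np.arctan2(R[1,1],R[0,1]));print("tool y azimuth",ty,"want",np.degrees(p[2])+90)
E
```

```text
[ 5.3800e-01  4.1700e-02  2.1165e+00 -5.0000e-04] 121.3
[[-1.2, 0.3], [1.2, -1.1], [-0.0, -2.0], [-1.3, -0.6], [0.6, -0.1], [-1.9, -0.5], [-0.4, -0.7], [0.4, -0.9], [-0.8, 2.2], [0.2, 1.1], [-1.8, 0.8]]
side 0 [222.9 201. ] [270.  236.2]
side 0.12 [228.1 175. ] [264.6 200.7]
top 0 [218.4 173.7] [265.8 220.9]
top 0.12 [221.  173.2] [259.6 211.7]
[[-0.931, 0.364, -0.0], [0.364, 0.931, -0.0], [-0.0, -0.0, -1.0]] [0.21852125 0.55878292 0.22962824] [ 1.11257841e+00  1.30397295e-01  1.48821563e+00 -3.12169093e-06
  1.52301611e+00 -8.54303296e-02]
tool y azimuth 68.64085310623382 want 211.26555270263464
```

apply_moves(targets=[-0.037,-0.028,0,0,1,-0.037,-0.028,0,0,1,-0.037,-0.028,0,0,1,-0.037,-0.028,0,0,1,-0.037,-0.028,0,0,1,-0.037,-0.028,0,0,1,-0.037,-0.028,0,0,1,-0.037,-0.028,0,0,1,-0.037,-0.028,0,0,1,-0.037,-0.028,0,0,1,-0.037,-0.028,0,0,1,-0.037,-0.028,0,0,1], force=25)

```text
time: 2.2
ee_pos: [0.5104, 0.0823, 0.2299]
tool_rot: [0.0, 0.185, 0.983, 0.0]
force: [0.6, 0.3, 0.6]
grip_width: 1.001
```

apply_moves(targets=[0,0,0,7.46,1,0,0,0,7.46,1,0,0,0,7.46,1,0,0,0,7.46,1,0,0,0,7.46,1,0,0,0,0,1])

```text
time: 2.8
ee_pos: [0.5097, 0.0841, 0.2297]
tool_rot: [0.0, 0.491, 0.871, 0.0]
force: [0.5, 0.6, 0.3]
grip_width: 0.998
```

```bash
cat > st.py <<'E'
from h import *
import sys
from scipy.spatial.transform import Rotation as Ro
o=r.get_obs();w=o["tool_rot"];R=Ro.from_quat([w[1],w[2],w[3],w[0]]).as_matrix()
print(o["time"],np.round(o["ee_pos"],4),"az",np.degrees(np.arctan2(R[1,1],R[0,1])).round(1),o["force"],o["grip_width"])
t=np.array([.537,.041,float(sys.argv[1])]);print("tool shift",(R.T@(t-o["ee_pos"])).round(4))
E
python3 st.py .2
```

```text
2.8 [0.5097 0.0841 0.2297] az 31.2 [0.45068917 0.5828738  0.25636793] 0.9983712945779449
tool shift [-0.0511  0.001   0.0297]
```

apply_moves(targets=[-0.026,0.0005,0,0,1,-0.025,0.0005,0,0,1,0,0,0.015,0,1,0,0,0.01,0,1,0,0,0,0,1])

```text
time: 3.3
ee_pos: [0.5352, 0.0417, 0.2018]
tool_rot: [-0.002, 0.489, 0.872, -0.001]
force: [-0.3, 0.7, -0.3]
grip_width: 1.0
```

```bash
python3 st.py .146; python3 - <<'E'
from h import *
o=[]
for c,(x,y,w,h) in {"side":(205,120,90,110),"top":(195,140,90,110)}.items():
    im=r.grab_frame(c);np.save(c+"1.npy",im);o.append(cv2.resize(im[y:y+h,x:x+w],None,fx=4.4,fy=4.4,interpolation=cv2.INTER_CUBIC))
cv2.imwrite("pics/c1.png",np.hstack(o)[...,::-1])
E
```

```text
3.3 [0.5352 0.0417 0.2018] az 31.4 [-0.31026984  0.70344475 -0.31925481] 1.000069720680734
tool shift [-0.0017  0.0014  0.0558]
```

View pics/c1.png

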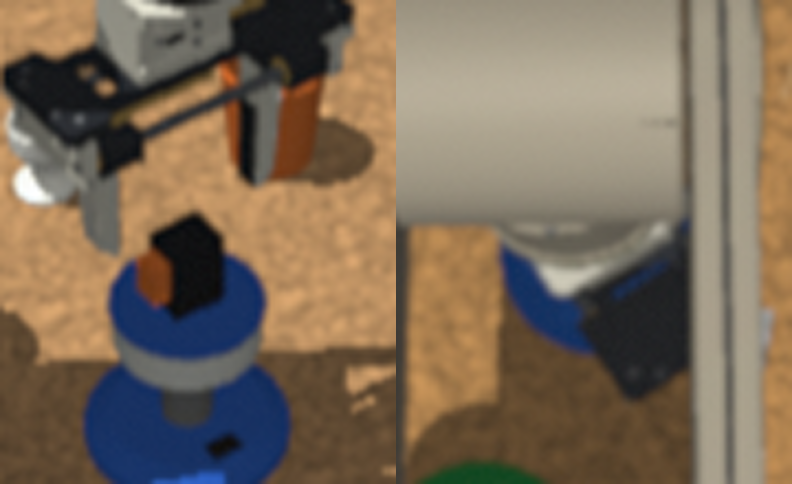

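The crop shows both fingertips, at crop (105,245) and (258,182), straddling the block at (187,265), with the button facing the left finger. I'll check this numerically and then descend.

```bash
python3 - <<'E'
from h import *
o=r.get_obs();e=np.array(o["ee_pos"]);u=np.array([np.cos(.547),np.sin(.547),0])
for s in(-1,1): print(s,((proj("side",e+s*.052*u-[0,0,.011])-[205,120]+.4)*4.4).round())
print("block top",((proj("side",[.538,.0417,.172])-[205,120]+.4)*4.4).round())
E
```

```text
-1 [106. 245.]
1 [253. 173.]
block top [184. 235.]
```

The image agrees to about 1.5 mm, so I'm descending.

apply_moves(targets=[-0.0015,0.001,0.012,0,1,0,0,0.012,0,1,0,0,0.012,0,1,0,0,0.012,0,1,0,0,0.006,0,1,0,0,0,0,1,0,0,0,0,1])

```text
time: 4.1
ee_pos: [0.5387, 0.0403, 0.1507]
tool_rot: [-0.0, 0.49, 0.872, -0.0]
force: [0.6, 0.8, -0.1]
grip_width: 0.994
```

```bash
python3 st.py .146
```

```text
4.1 [0.5387 0.0403 0.1507] az 31.3 [ 0.64388996  0.79085415 -0.0789896 ] 0.9940222228169512
tool shift [ 0.0014 -0.0011  0.0047]
```

apply_moves(targets=[0.001,-0.001,0.005,0,1,0,0,0,0,0.7,0,0,0,0,0.6,0,0,0,0,0.5,0,0,0,0,0.3,0,0,0,0,0,0,0,0,0,0,0,0,0,0,0,0,0,0,0,0,0,0,0,0,0], force=25)

```text
time: 5.1
ee_pos: [0.5391, 0.0417, 0.1463]
tool_rot: [0.001, 0.49, 0.872, 0.002]
force: [8.9, 4.8, -2.6]
grip_width: 0.399
```

```bash
python3 st.py .146
```

```text
5.1 [0.5391 0.0417 0.1463] az 31.3 [ 8.9242153   4.76536806 -2.57870454] 0.3992527324489711
tool shift [ 0.0005 -0.0022  0.0003]
```

Opening is 37 mm (38 mm expected with the button fully in), so the catch is pressed. I'll relieve the side load and lift gently.

apply_moves(targets=[0,0.002,0,0,0,0,0,0,0,0,0,0,-0.003,0,0,0,0,-0.004,0,0,0,0,-0.005,0,0,0,0,-0.008,0,0,0,0,-0.008,0,0,0,0,-0.008,0,0,0,0,-0.008,0,0,0,0,-0.006,0,0,0,0,0,0,0])

```text
time: 6.2
ee_pos: [0.5395, 0.0419, 0.1963]
tool_rot: [0.0, 0.49, 0.872, 0.0]
force: [4.0, 2.4, -2.9]
grip_width: 0.391
```

```bash
python3 st.py .256; python3 - <<'E'
from h import *
im=r.grab_frame("side");cv2.imwrite("pics/s2.png",cv2.resize(im[90:250,190:310],None,fx=3.5,fy=3.5)[...,::-1])
E
```

```text
6.2 [0.5395 0.0419 0.1963] az 31.3 [ 4.046345    2.40003843 -2.92492345] 0.3914574727141478
tool shift [ 0.0005 -0.0025 -0.0597]
```

View pics/s2.png

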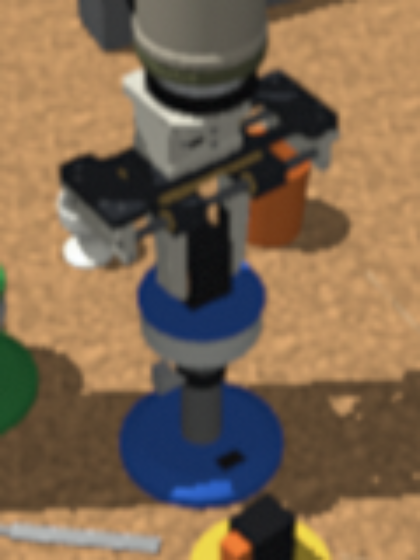

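The head has risen with the grip: the drum is at crop (200,320), with mast showing below it. I'll go on to the second stop.

apply_moves(targets=[0,0.001,-0.006,0,0,0,0,-0.008,0,0,0,0,-0.008,0,0,0,0,-0.008,0,0,0,0,-0.008,0,0,0,0,-0.008,0,0,0,0,-0.006,0,0,0,0,-0.004,0,0,0,0,-0.003,0,0,0,0,0,0,0,0,0,0,0,0])

```text
time: 7.35
ee_pos: [0.5397, 0.0422, 0.2547]
tool_rot: [-0.0, 0.49, 0.872, -0.0]
force: [1.0, -0.4, -2.2]
grip_width: 0.393
```

```bash
python3 st.py .256
```

```text
7.35 [0.5397 0.0422 0.2547] az 31.3 [ 1.0016363  -0.36955715 -2.16286729] 0.3925320653520554
tool shift [ 0.0004 -0.0029 -0.0013]
```

apply_moves(targets=[0,0,-0.001,0,0,0,0,-0.001,0,0,0,0,0,0,0,0,0,0,0,0])

```text
time: 7.75
ee_pos: [0.5396, 0.0422, 0.256]
tool_rot: [-0.0, 0.49, 0.872, -0.0]
force: [3.0, -0.2, -9.5]
grip_width: 0.394
```

```bash
python3 st.py .256; python3 - <<'E'
from h import *
im=r.grab_frame("side");cv2.imwrite("pics/s3.png",cv2.resize(im[50:250,190:310],None,fx=3,fy=3)[...,::-1])
E
```

```text
7.75 [0.5396 0.0422 0.256 ] az 31.3 [ 3.04235234 -0.18397466 -9.49490529] 0.39377467124782217
tool shift [ 0.0003 -0.0028 -0.    ]
```

View pics/s3.png

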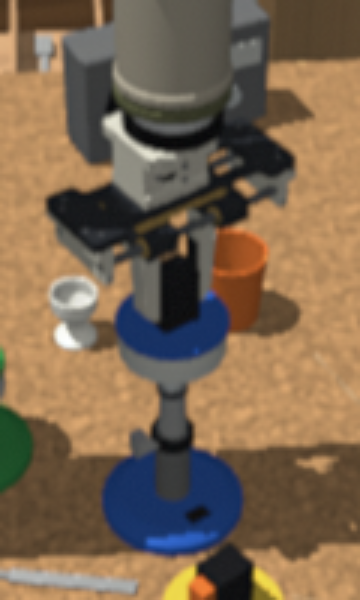

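The force jumped from 2 to 9.5 N at about 110 mm, which is what the second stop should give. The picture shows both thinner sections out and the drum top at crop (173,325). I'll do one height check and a short hold before handing in.

apply_moves(targets=[0,0,0,0,0,0,0,0,0,0,0,0,0,0,0,0,0,0,0,0,0,0,0,0,0])

```text
time: 8.3
ee_pos: [0.5395, 0.0422, 0.256]
tool_rot: [-0.0, 0.49, 0.872, -0.0]
force: [3.8, -1.0, -15.7]
grip_width: 0.391
```

```bash
python3 st.py .256; python3 - <<'E'
from h import *
for z in(.22,.23,.235): print(z,((proj("side",[.5385,.041,z])-[190,50]+.33)*3).round())
for n in("cup","eggcup","mug","tumbler","salt","fork"):
    for d in r.look_for(n,"side")[:2]: print(n,round(d["score"],2),np.round(d["centre"],3))
print(r.get_obs()["force"]); print(r.sign_off())
E
```

```text
8.3 [0.5395 0.0422 0.256 ] az 31.3 [  3.83129219  -1.04123388 -15.65298275] 0.3909934246038431
tool shift [ 0.0003 -0.0028  0.    ]
0.22 [171. 328.]
0.23 [171. 319.]
0.235 [171. 314.]
cup 0.75 [0.63  0.281 0.06 ]
eggcup 0.83 [0.46  0.278 0.04 ]
mug 0.86 [0.776 0.075 0.054]
mug 0.58 [0.54  0.032 0.092]
tumbler 0.92 [ 0.454 -0.299  0.066]
salt 0.72 [ 0.589 -0.337  0.062]
fork 0.7 [ 0.423 -0.04   0.006]
[  4.32548403  -1.09032547 -17.38671677]
the job is handed in; nothing more can be done
None
```

The blue lamp is up at what I take to be its second stop. I handed the job in with the arm still holding it, at about 8.3 s of robot time; the verdict isn't reported.

I pinched the grip across the orange button. The opening was about 37 mm, against 38 mm expected with the button fully in. I then drew the head up about 110 mm, with the tool centre going from z 0.146 to 0.256 m.

**Last checks:**
- **At the stop:** the downward force jumped from 2 to 9.5 N at the top, and the picture shows both mast sections out.
- **Bystanders:** all six were found within about 7 mm of their starting places, which is roughly the detection noise.

**Checks that didn't fully agree:**
- **Drum height:** reading the drum top off the side picture by eye gave about 0.223 m, against 0.230 m expected. That is 2 pixels off in a blurry crop; the tool travel and the force both point to the stop.
- **Downward force:** it kept rising during the final hold, from 9.5 to 17 N, without the tool or opening moving noticeably. I put this down to the arm still pulling gently against the stop.

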